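Sort the succulents into their drip trays

TASK

Sort the five little succulents for watering: stand each pot upright on the floor of the drip tray that matches its rim, so both white-rimmed pots in the white tray, both navy-rimmed pots in the navy tray and the terracotta pot in the terracotta tray. Do not tip any pot over, and leave the mug and the spray bottle where they are. Small stones on the table do not matter.

Things in the scene. Friction and masses are not known exactly. Their poses are not given: they have to be found in the camera images.
- white_red: Small turned pot of pale bare wood with a white painted rim band, holding a dark red rosette. Round. Grip the rim band: a cylinder 52 mm across, 36 to 62 mm above the foot; narrower below (foot 46 mm across). The plant stays inside the rim circle and reaches at most 95 mm above the foot. 0.11 to 0.23 kg. Origin: centre of the foot's underside; z up.
- white_green: Small turned pot of pale bare wood with a white painted rim band, holding a green ball cactus with a yellow flower. Round. Grip the rim band: a cylinder 52 mm across, 36 to 62 mm above the foot; narrower below (foot 46 mm across). The plant stays inside the rim circle and reaches at most 95 mm above the foot. 0.11 to 0.23 kg. Origin: centre of the foot's underside; z up.
- navy_pink: Small turned pot of pale bare wood with a dark navy blue painted rim band, holding a pink and lime jelly-bean plant of short upright stalks. Round. Grip the rim band: a cylinder 52 mm across, 36 to 62 mm above the foot; narrower below (foot 46 mm across). The plant stays inside the rim circle and reaches at most 95 mm above the foot. 0.11 to 0.23 kg. Origin: centre of the foot's underside; z up.
- navy_blue: Small turned pot of pale bare wood with a dark navy blue painted rim band, holding a pale blue-green rosette. Round. Grip the rim band: a cylinder 52 mm across, 36 to 62 mm above the foot; narrower below (foot 46 mm across). The plant stays inside the rim circle and reaches at most 95 mm above the foot. 0.11 to 0.23 kg. Origin: centre of the foot's underside; z up.
- terracotta_pot: Small plain terracotta flowerpot (orange-brown all over) holding dark green fingers. Round. Grip the rim band: a cylinder 52 mm across, 36 to 62 mm above the foot; narrower below (foot 38 mm across). The plant stays inside the rim circle and reaches at most 95 mm above the foot. 0.11 to 0.23 kg. Origin: centre of the foot's underside; z up.
- tray_white: Shallow open white drip tray, fixed to the table. Outside 160 mm along its x axis, 100 mm along y, 14 mm high; walls 5 mm thick; inner floor 6 mm above the table. Two pots fit side by side along x (centred 38 mm either side of the middle). Origin: centre of its underside; z up.
- tray_navy: Shallow open dark navy blue drip tray, fixed to the table. Outside 160 mm along its x axis, 100 mm along y, 14 mm high; walls 5 mm thick; inner floor 6 mm above the table. Two pots fit side by side along x (centred 38 mm either side of the middle). Origin: centre of its underside; z up.
- tray_terracotta: Shallow open terracotta (orange-brown) drip tray, fixed to the table. Outside 160 mm along its x axis, 100 mm along y, 14 mm high; walls 5 mm thick; inner floor 6 mm above the table. Two pots fit side by side along x (centred 38 mm either side of the middle). Origin: centre of its underside; z up.
- mug: Blue ceramic mug, bystander, 80 mm across and 90 mm high, its handle on its +y side. Origin: centre of its underside.
- mister: Amber spray bottle with a black pump head, bystander, 64 mm across and 172 mm high; the pump head overhangs to 38 mm from the axis on its -x side. Origin: centre of its underside.

How it is judged:
By the outcome, as a careful person would: the job done as asked, in the order asked, and still so for the second after the job is handed in, with the robot touching nothing.
It also fails if it takes over 128 s, if anything falls off the work surface, if the arm or the gripper's body presses on something with over 40 N, if the wrist force passes 120 N, or if a joint passes its speed limit or range.

ROBOT

A 6-joint arm with a two-finger parallel gripper is mounted at the origin on the work surface. World frame = base frame: x ahead of the robot, y to its left, z up, the work surface at z = 0. Lengths are in m, angles in rad, forces in N, time in s.
With the tool pointing down it reaches from about 0.375 to 0.975 m from the base axis. Payload 3.8 kg.
Tool frame: the origin (TCP) lies at the very end of the fingers, on their centre line; the grasp point (between the pads) lies 19 mm behind it; z points along the fingers, y is the line along which they close (so a half turn about z gives the same grasp; the last joint's range is limited). The gripper opens to 85 mm and grips with 20 to 120 N. Pads are 22 mm wide; open, the fingers measure 114 mm over their backs; the gripper's body (76 mm by 85 mm) begins 54 mm behind the grasp point. The pads swing forward as they close: fully open they stand 13 mm farther back than shut.
Start: joints at [-1.215, 0.264, 1.604, -0, 1.274, -0.037], TCP at [0.258, -0.624, 0.231] pointing down, gripper open.
Joint ranges: [-2.63, 2.63], [-0.94, 2.18], [0.31, 2.57], [-1.31, 4.45], [0, 2.66], [-2.55, 2.55]. Speed limits (rad/s): [2.57, 2.57, 3.14, 3.14, 3.14, 3.14].

INTERFACE

Orientations are given as a rotation vector (axis times angle).
In Python, from workcell import bot gives the robot as it stands.
- The arm moves only by the shell command python3 -m creep 'ROWS' [FORCE]. ROWS is JSON, a list of rows, each a list of 5 numbers: the shift along the tool's x, y, z in units of 0.05 m (1.0 is 0.05 m), then the turn about the tool's z in units of 0.1 rad (1.0 is 0.1 rad), then the opening, from 0 (shut) to 1 (fully open). In form: [[tx, ty, tz, spin, hand], ...]. A call has 1 to 20 rows; each row shifts and turns the commanded pose from where the row before left it, along the tool's axes as they then stand; what a row does not reach is not made up. A row lasts 1/8 s, in which the tool goes at most 62.5 mm and 10.7 degrees, less where a joint would pass 70% of its speed; a pose out of reach is approached as far as the arm can. A call with a number of a shift or a turn outside -1 to 1 is refused whole. A call with a gripper value outside its range is refused whole. The fingers move at their own pace and stop on an object; FORCE is the grip in N (left out, the last holds). Time passes only in rows, so rows that do not move let the fingers close. It gives the time, the measured TCP pose, the force, the opening and the grip force at its end, in the units of the state.
- bot.read_state(): the state, without advancing time (a new reading comes with each control period).
- bot.read_camera(name): name is "scene" or "top" or "wrist"; returns a dict with "pixels" (400x640x3 uint8, red, green, blue), "vfov" (degrees; the focal length in pixels is half the picture's height over the tangent of half this angle, whatever the lens; pixels are square), "cx", "cy" (the principal point, pixels), "world_to_cam" (4x4, takes a point from world to camera coordinates). Camera axes: x right, y down, z forward; pixel columns grow to the right and rows downward; lengths in m; the calibration is good to about 2 mm. The wrist camera is an equidistant fisheye: a pixel r from the principal point sees the ray r / f radians off the axis. A picture is of the moment at which its call begins. There is no depth.
- bot.finish_job(): hands the job in; it is judged then, once.
Trained networks look in a picture, given as the dict that the camera call returned (one of the last four; its "shot" number tells which), for a name from the list of things; names that differ only in an ending like _2 or _b are one class to them, and where a whole thing is asked for, a point or a joint stands for the part that bears it (a point fixed in the world has none). Each returns a list of dicts, best first, with "score" (0 to 1); they miss things now and then, are a little off and sometimes report something else, mostly with a low value. They report only what shows in the picture. A call takes as long as a camera call.
- bot.look_for(target, picture): "bbox" ([left, top, right, bottom] in pixels, round what is visible of it).
- bot.regions_of(target, picture): "mask" (400x640 bool, what is visible of it) and "bbox" ([left, top, right, bottom] in pixels, round what is visible of it).
The state is a dict: "time": time; "q": joint angles; "joint_vel": joint speeds; "joint_torque": joint torques, N m; "tool_pos": TCP position; "tcp_rot": TCP orientation; "wrist_force": force on the tool from outside, world axes, zero at the start; "torque": the same for the moment, N m; "width": opening from 0.0 (shut) to 1.0 (fully open); "grip_force": force on a finger pad.
Only numpy, scipy, OpenCV 4.12 (cv2) and the standard library are available. Lean on these libraries where they do the work, as an engineer would, in place of code of your own. Each camera call takes 0.05 s, during which the arm holds its last target. There are 200 camera calls.

## Working session

There is one attempt and no reset: what is moved stays moved. The work goes in short steps, Python scripts to look and compute and a shell command to move; the robot and the scene stay as the last step left them, time stands still between calls to the robot, and variables do not carry over. Pictures are saved under pics/ and viewed, at most 14 in all, crops included, and the job is handed in when it is done.

```bash
mkdir -p pics; ls
python3 - <<'E'
from workcell import bot
import cv2
s=bot.read_state(); print({k:(v if not hasattr(v,'__len__') else [round(float(x),4) for x in v]) for k,v in s.items()})
for n in ("scene","top"):
    p=bot.read_camera(n); cv2.imwrite(f"pics/{n}0.png",p["pixels"][:,:,::-1])
    print(n,p["vfov"],p["cx"],p["cy"],p["world_to_cam"])
E
```

```text
pics
{'time': 0.0, 'q': [-1.2149, 0.2648, 1.6054, -0.0, 1.2737, -0.0369], 'joint_vel': [0.0012, 0.0004, -0.0002, -0.0001, -0.0006, 0.0016], 'joint_torque': [-0.0, -51.5116, -36.7308, -0.0002, 0.013, -0.0], 'tool_pos': [0.2581, -0.6229, 0.2299], 'tcp_rot': [-3.079, -0.6126, 0.0006], 'wrist_force': [0.352, 0.2041, 0.5945], 'torque': [-0.0302, -0.0535, -0.0406], 'grip_force': 0.0, 'width': 0.9977969820520053}
scene 52.444854389132544 314.97359587421283 204.60454000007553 [[-0.05341313  0.99847461  0.01398207  0.01494591]
 [ 0.81334919  0.05162462 -0.5794808  -0.4506549 ]
 [-0.57931868 -0.01957958 -0.81486594  1.20883771]
 [ 0.          0.          0.          1.        ]]
top 43.88077274909553 326.89978682688826 202.60472344668722 [[ 0.00271783 -0.99998866 -0.00391017 -0.01067635]
 [-0.99473214 -0.00230282 -0.1024825   0.58381866]
 [ 0.10247233  0.0041681  -0.99472712  1.29550631]
 [ 0.          0.          0.          1.        ]]
```

View pics/scene0.png

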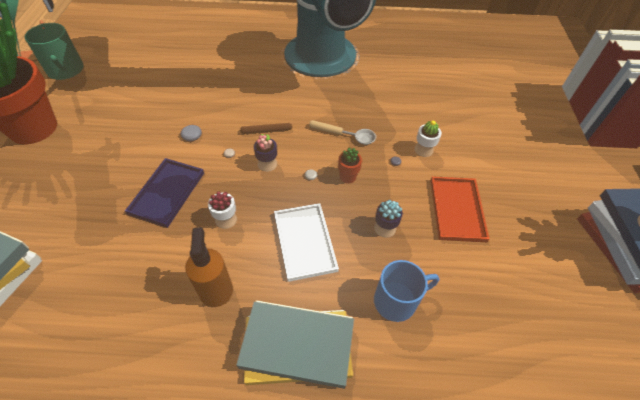

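View pics/top0.png

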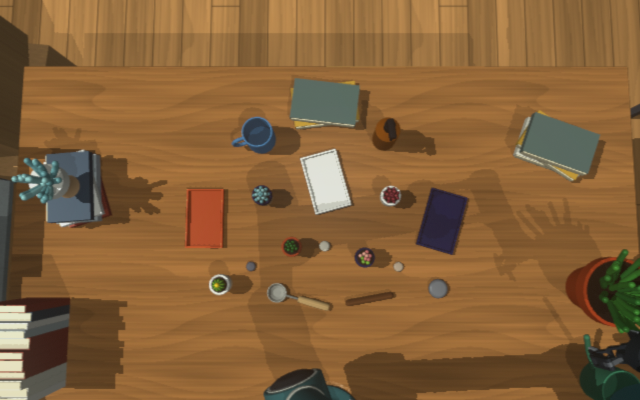

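The scene view shows every pot and tray unoccluded: navy tray (165,192), white tray (305,242), terracotta tray (460,209), with the pots in between. The top view matches. Now I'll measure them.

```bash
cat > h.py <<'E'
import numpy as np, cv2
from scipy.optimize import least_squares
from workcell import bot
POTS=["white_red","white_green","navy_pink","navy_blue","terracotta_pot"]
TR=["tray_white","tray_navy","tray_terracotta"]
def proj(p,P):
    c=np.c_[P,np.ones(len(P))]@np.array(p["world_to_cam"])[:3].T
    f=200/np.tan(np.radians(p["vfov"]/2)); return c[:,:2]/c[:,2:]*f+[p["cx"],p["cy"]]
def onplane(p,uv,z):
    f=200/np.tan(np.radians(p["vfov"]/2)); W=np.array(p["world_to_cam"]); R=W[:3,:3]; o=-R.T@W[:3,3]
    d=np.c_[(np.atleast_2d(uv)-[p["cx"],p["cy"]])/f,np.ones(len(np.atleast_2d(uv)))]@R
    return (o+d*((z-o[2])/d[:,2])[:,None])
a=np.linspace(0,2*np.pi,60)
def ring(r,z): return np.c_[r*np.cos(a),r*np.sin(a),0*a+z]
def potpts(n,x,y,z0=0):
    return np.r_[ring(.019 if n[0]=='t' else .023,0),ring(.026,.036),ring(.026,.062)]+[x,y,z0]
def bb(P): return np.r_[P.min(0),P.max(0)]
def pots(S,T,names=POTS,z0=0):
    out={}
    for n in names:
        r=bot.look_for(n,S); t=bot.regions_of(n,T)
        if not t or not r: print(n,"missed",len(r),len(t)); continue
        rb=np.array(r[0]["bbox"]); tb=np.array(t[0]["bbox"])
        x0=onplane(T,[(tb[0]+tb[2])/2,(tb[1]+tb[3])/2],.05+z0)[0,:2]
        def res(v):
            P=potpts(n,*v,z0); return np.r_[(bb(proj(S,P))-rb)[[0,2,3]],(bb(proj(T,P))-tb)]
        s=least_squares(res,x0,loss="soft_l1"); out[n]=s.x
        print(n,s.x.round(4),"res",res(s.x).round(1),"sc",round(r[0]["score"],2),round(t[0]["score"],2))
    return out
def trays(p):
    for n in TR:
        r=bot.regions_of(n,p)
        if not r: print(n,"missed"); continue
        c=max(cv2.findContours(r[0]["mask"].astype(np.uint8),0,2)[0],key=cv2.contourArea)
        P=onplane(p,c[:,0,:]+0.,.012)[:,:2]
        (cx,cy),(w,h),an=cv2.minAreaRect((P*1000).astype(np.float32))
        if w<h: an-=90; w,h=h,w
        print(n,round(cx),round(cy),"size",round(w),round(h),"xaxis deg",round(an,1),round(r[0]["score"],2))
E
python3 - <<'E'
from h import *
S=bot.read_camera("scene");T=bot.read_camera("top")
pots(S,T)
trays(T);trays(S)
for n in("mug","mister"):
    print(n,bot.look_for(n,T)[0]["bbox"]); b=bot.look_for(n,T)[0]["bbox"]; print(onplane(T,[(b[0]+b[2])/2,(b[1]+b[3])/2],.08)[0])
E
```

```text
white_red [ 0.6028 -0.1711] res [-0.5  0.2 -0.4  0.7 -0.1 -1.7 -0.3] sc 0.85 0.9
white_green missed 1 0
navy_pink [ 0.4391 -0.1016] res [-1.2 -0.1  0.2 -0.3 -0.6 -1.2  1.4] sc 0.86 0.73
navy_blue [0.5994 0.1674] res [-1.   3.4 -0.7  0.9 -0.7 -0.3 -0. ] sc 0.86 0.89
terracotta_pot [0.466  0.0801] res [-5.2  0.7 -0.4  0.4 -0.8 -1.5  0.4] sc 0.94 0.84
tray_white 645 -3 size 161 102 xaxis deg 16.0 0.89
tray_navy 538 -317 size 165 107 xaxis deg -16.6 0.59
tray_terracotta 544 322 size 158 102 xaxis deg 0.7 0.68
tray_white 650 -3 size 167 102 xaxis deg 16.0 0.55
tray_navy 544 -315 size 165 109 xaxis deg -16.6 0.8
tray_terracotta 549 322 size 168 105 xaxis deg 0.1 0.96
mug [232.3, 117.1, 277.1, 157.1]
[0.74981264 0.17914816 0.08      ]
mister [373.2, 118.8, 402.4, 149.5]
[ 0.75826104 -0.16751858  0.08      ]
```

```bash
python3 -m creep '[[0,0,0,0.98,0.8],[0,0,0,0.98,0.8],[0,0,0,0.98,0.8],[0,0,0,0.98,0.8],[0,0,0,0,0.8]]' 60
python3 - <<'E'
from h import *
T=bot.read_camera("top");S=bot.read_camera("scene")
print([ (r["bbox"],r["score"]) for r in bot.look_for("white_green",T)],[ (r["bbox"],r["score"]) for r in bot.look_for("white_green",S)])
print(onplane(T,[[219,285]],.055))
pots(S,T)
E
```

```text
time: 1.82
tool_pos: [0.2584, -0.6236, 0.2313]
tcp_rot: [3.142, 0.003, -0.0]
wrist_force: [0.3, 0.5, -0.2]
width: 0.801
grip_force: 0.0
[([208.7, 274.4, 231.2, 295.0], 0.76), ([352.5, 246.7, 373.7, 268.8], 0.16)] [([415.9, 120.6, 442.6, 156.6], 0.68)]
[[0.36715832 0.2681774  0.055     ]]
white_red [ 0.6005 -0.1738] res [-0.3  1.1 -1.6  0.3 -0.7  0.2 -0.4] sc 0.68 0.89
white_green [0.3685 0.2715] res [-1.2 -0.8 -1.1 -3.2  0.  -0.8 -1.3] sc 0.68 0.77
navy_pink [ 0.4388 -0.1035] res [-0.1 -0.7 -0.4 -0.2  0.6 -0.6 -1.1] sc 0.7 0.71
navy_blue [0.5995 0.1597] res [-5.1  1.2  1.1  0.8  0.3 -1.4  0.8] sc 0.58 0.58
terracotta_pot [0.4662 0.0853] res [-4.9  1.6 -1.1  1.1 -1.4 -2.6  0.2] sc 0.96 0.75
```

```bash
python3 -m creep '[[0.3,-0.4,0,0,1],[0.57,-0.75,0,0,1],[0.57,-0.75,0,0,1],[0.57,-0.75,0,0,1],[0.57,-0.75,0,0,1],[0.57,-0.75,0,0,1],[0.57,-0.75,0,0,1],[0.57,-0.75,0,0,1],[0.57,-0.75,0.4,0,1],[0.57,-0.75,0.4,0,1],[0.57,-0.75,0.4,0,1],[0.57,-0.75,0.4,0,1],[0.29,-0.37,0.2,0,1],[0,0,0,0,1],[0,0,0,0,1]]' 60
python3 - <<'E'
from h import *
p=bot.read_camera("wrist"); cv2.imwrite("pics/w1.png",p["pixels"][:,:,::-1])
f=200/np.tan(np.radians(p["vfov"]/2)); W=np.array(p["world_to_cam"])
print("cam",(-W[:3,:3].T@W[:3,3]).round(4))
for r in bot.look_for("white_red",p)[:1]: print(r)
E
```

```text
time: 4.4
tool_pos: [0.6008, -0.173, 0.1419]
tcp_rot: [3.141, 0.001, 0.001]
wrist_force: [0.1, -0.5, 0.1]
width: 1.0
grip_force: 0.0
cam [ 0.677  -0.172   0.2847]
{'bbox': [286.4, 161.8, 353.2, 237.8], 'score': 0.6}
```

View pics/w1.png

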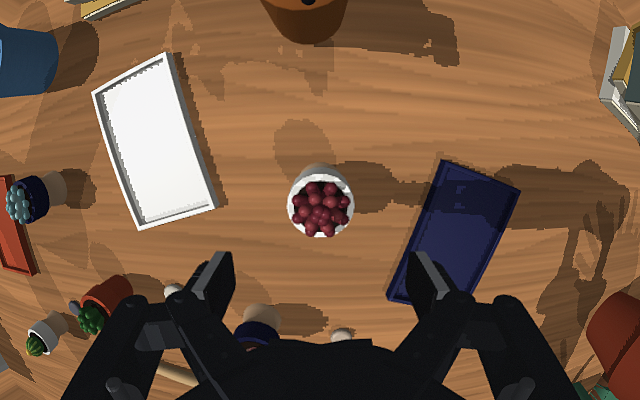

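The wrist view shows the white-rimmed red pot at (320,205), centred between the open fingers (233 to 408), with the mister clear ahead at the top. I'll descend and grip.

```bash
python3 -m creep '[[0,0,0.4,0,1],[0,0,0.5,0,1],[0,0,0.5,0,1],[0,0,0.5,0,1],[0,0,0.25,0,1],[0,0,0.13,0,1],[0,0,0,0,1],[0,0,0,0,0],[0,0,0,0,0],[0,0,0,0,0],[0,0,0,0,0],[0,0,0,0,0],[0,0,0,0,0],[0,0,0,0,0]]' 60
```

```text
time: 6.25
tool_pos: [0.6022, -0.1726, 0.0287]
tcp_rot: [3.141, 0.001, 0.004]
wrist_force: [-0.0, 0.4, 6.1]
width: 0.591
grip_force: 62.7
```

```bash
python3 -m creep '[[0,0,-0.3,0,0],[0,0,-0.5,0,0],[0,0,-0.5,0,0],[0,0,-0.3,0,0],[0.02,-0.25,0,0,0],[0.04,-0.5,0,0,0],[0.04,-0.6,0,0,0],[0.04,-0.6,0,0,0],[0.04,-0.6,0,0,0],[0,-0.4,0,0,0],[0,-0.23,0,0,0],[0,0,0,0,0],[0,0,0,0,0]]'
```

```text
time: 7.88
tool_pos: [0.6099, -0.014, 0.1072]
tcp_rot: [3.141, 0.001, -0.0]
wrist_force: [0.4, -0.2, -2.5]
width: 0.595
grip_force: 62.6
```

```bash
python3 -m creep '[[0,0,0.3,0,0],[0,0,0.4,0,0],[0,0,0.35,0,0],[0,0,0.2,0,0],[0,0,0.1,0,0],[0,0,0.05,0,0],[0,0,0,0,0],[0,0,0,0,0]]'
```

```text
time: 8.88
tool_pos: [0.6105, -0.0133, 0.038]
tcp_rot: [3.142, 0.001, 0.002]
wrist_force: [0.6, -0.1, -0.9]
width: 0.594
grip_force: 62.6
```

```bash
python3 -m creep '[[0,0,0.03,0,0],[0,0,0,0,0],[0,0,0,0,0.7],[0,0,0,0,0.8],[0,0,0,0,1],[0,0,0,0,1],[0,0,0,0,1],[0,0,-0.3,0,1],[0,0,-0.5,0,1],[0,0,-0.6,0,1],[0,0,-0.6,0,1],[0,0,-0.3,0,1],[0,0,0,0,1]]'
```

```text
time: 10.5
tool_pos: [0.6111, -0.0134, 0.1527]
tcp_rot: [3.141, 0.001, 0.005]
wrist_force: [0.1, -0.3, 0.6]
width: 0.998
grip_force: 0.0
```

```bash
python3 -m creep '[[-0.24,-0.28,0,0,1],[-0.48,-0.56,0,0,1],[-0.48,-0.56,0,0,1],[-0.48,-0.56,0,0,1],[-0.48,-0.56,0,0,1],[-0.48,-0.56,0,0,1],[-0.48,-0.56,0,0,1],[-0.48,-0.56,0,0,1],[-0.48,-0.56,0,0,1],[-0.48,-0.56,0,0,1],[-0.3,-0.33,0,0,1],[0,0,0,0,1],[0,0,0,0,1]]'
python3 - <<'E'
from h import *
p=bot.read_camera("wrist"); cv2.imwrite("pics/w2.png",p["pixels"][:,:,::-1])
T=bot.read_camera("top");S=bot.read_camera("scene"); cv2.imwrite("pics/s2.png",S["pixels"][:,:,::-1])
print(bot.look_for("white_green",p)[:1])
pots(S,T,POTS[2:])
pots(S,T,["white_red"],.006)
E
```

```text
time: 12.12
tool_pos: [0.3658, 0.2685, 0.1498]
tcp_rot: [3.14, 0.002, -0.002]
wrist_force: [0.6, -0.9, 0.5]
width: 1.001
grip_force: 0.0
[{'bbox': [288.0, 152.8, 353.4, 230.1], 'score': 0.6}]
navy_pink [ 0.4417 -0.1022] res [-0.2 -1.  -1.8 -0.5 -6.1 -1.   0.4] sc 0.69 0.53
navy_blue [0.6026 0.1626] res [-1.8  1.6  1.2  1.5  1.6 -1.3  0. ] sc 0.62 0.78
terracotta_pot [0.4665 0.0861] res [-2.6 -0.  -0.8 -0.8 -1.4 -0.5  0.3] sc 0.93 0.65
white_red [0.6076 0.1584] res [ -2.4  -0.7  -0.5 -63.2  -2.4 -65.2   0.4] sc 0.61 0.78
```

View pics/w2.png

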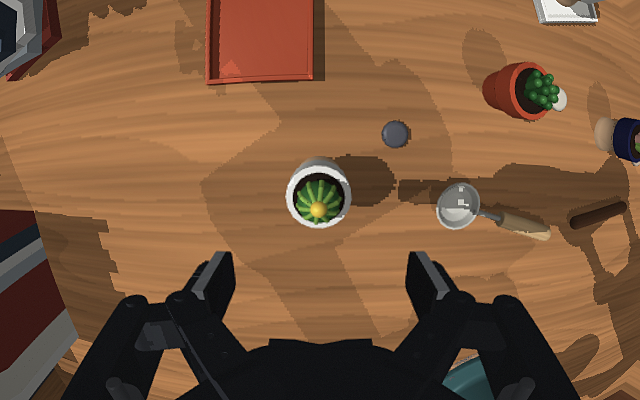

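White_green is at (319,194), laterally centred and roughly 3 mm too far ahead. I'll nudge and grip.

```bash
python3 -m creep '[[0.07,0,0.4,0,1],[0,0,0.5,0,1],[0,0,0.6,0,1],[0,0,0.5,0,1],[0,0,0.28,0,1],[0,0,0.14,0,1],[0,0,0,0,1],[0,0,0,0,0],[0,0,0,0,0],[0,0,0,0,0],[0,0,0,0,0],[0,0,0,0,0],[0,0,0,0,0],[0,0,0,0,0]]' 60
```

```text
time: 14.48
tool_pos: [0.3713, 0.2697, 0.031]
tcp_rot: [-3.14, -0.001, -0.003]
wrist_force: [-0.9, -0.2, 5.7]
width: 0.593
grip_force: 62.4
```

View pics/s2.png

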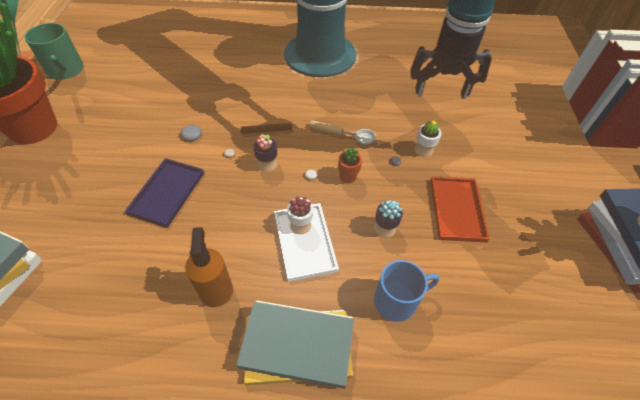

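White_red stands inside the white tray at (300,212). White_green is gripped, so I'll carry it to the far slot.

```bash
python3 -m creep '[[0,0,-0.3,0,0],[0,0,-0.5,0,0],[0,0,-0.6,0,0],[0,0,-0.6,0,0],[0,0,-0.4,0,0],[0.25,0.21,0,0,0],[0.5,0.42,0,0,0],[0.5,0.42,0,0,0],[0.5,0.42,0,0,0],[0.5,0.42,0,0,0],[0.5,0.42,0,0,0],[0.5,0.42,0,0,0],[0.5,0.42,0,0,0],[0.5,0.42,0,0,0],[0.5,0.42,0,0,0],[0.5,0.42,0,0,0],[0.5,0.42,0,0,0],[0.5,0.42,0,0,0],[0,0,0,0,0],[0,0,0,0,0]]'
```

```text
time: 16.98
tool_pos: [0.6816, 0.0062, 0.1481]
tcp_rot: [-3.141, 0.0, 0.005]
wrist_force: [-0.7, 0.4, -1.1]
width: 0.593
grip_force: 62.6
```

```bash
python3 -m creep '[[0.05,0,0.3,0,0],[0,0,0.5,0,0],[0,0,0.5,0,0],[0,0,0.4,0,0],[0,0,0.28,0,0],[0,0,0.14,0,0],[0,0,0.07,0,0],[0,0,0.03,0,0],[0,0,0,0,0],[0,0,0,0,0]]'
```

```text
time: 18.23
tool_pos: [0.6859, 0.0067, 0.0394]
tcp_rot: [-3.142, -0.001, -0.002]
wrist_force: [-0.4, 0.7, -0.6]
width: 0.593
grip_force: 62.6
```

```bash
python3 -m creep '[[0,0,0.02,0,0],[0,0,0.02,0,0],[0,0,0,0,0],[0,0,0,0,0.7],[0,0,0,0,0.8],[0,0,0,0,1],[0,0,0,0,1],[0,0,0,0,1],[0,0,-0.3,0,1],[0,0,-0.5,0,1],[0,0,-0.6,0,1],[0,0,-0.6,0,1],[0,0,-0.3,0,1],[0,0,0,0,1]]'
```

```text
time: 19.98
tool_pos: [0.6866, 0.0067, 0.154]
tcp_rot: [3.142, 0.001, 0.006]
wrist_force: [-0.0, 0.9, 0.6]
width: 0.997
grip_force: 0.0
```

```bash
python3 -m creep '[[-0.15,-0.26,0,0,1],[-0.3,-0.5,0,0,1],[-0.3,-0.6,0,0,1],[-0.3,-0.6,0,0,1],[-0.3,-0.6,0,0,1],[-0.26,-0.4,0,0,1],[-0.1,-0.17,0,0,1],[0,0,0,0,1],[0,0,0,0,1]]'
python3 - <<'E'
from h import *
p=bot.read_camera("wrist"); cv2.imwrite("pics/w3.png",p["pixels"][:,:,::-1])
print(bot.look_for("navy_blue",p)[:1])
E
```

```text
time: 21.1
tool_pos: [0.6002, 0.1625, 0.1518]
tcp_rot: [3.141, 0.0, 0.001]
wrist_force: [0.1, -0.0, 0.8]
width: 1.005
grip_force: 0.0
[{'bbox': [285.2, 160.3, 349.9, 229.4], 'score': 0.73}]
```

View pics/w3.png

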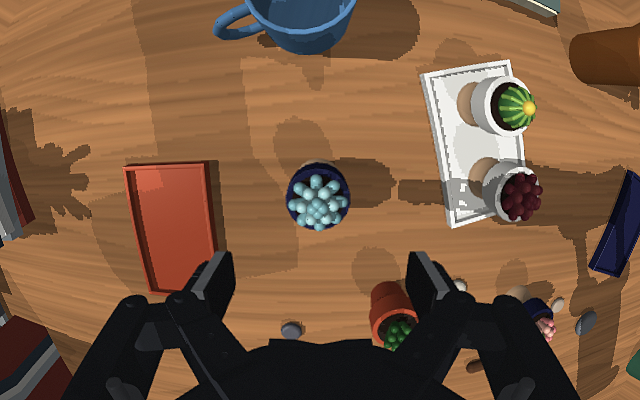

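Navy_blue is centred at (318,196). Both white pots stand upright in the white tray at (500,105) and (510,190).

```bash
python3 -m creep '[[0.04,0,0.4,0,1],[0,0,0.5,0,1],[0,0,0.6,0,1],[0,0,0.5,0,1],[0,0,0.28,0,1],[0,0,0.17,0,1],[0,0,0,0,1],[0,0,0,0,0],[0,0,0,0,0],[0,0,0,0,0],[0,0,0,0,0],[0,0,0,0,0],[0,0,0,0,0],[0,0,0,0,0]]' 60
```

```text
time: 22.95
tool_pos: [0.6031, 0.1635, 0.0308]
tcp_rot: [-3.141, -0.001, -0.004]
wrist_force: [0.0, -0.4, 6.1]
width: 0.59
grip_force: 62.9
```

```bash
python3 -m creep '[[0,0,-0.3,0,0],[0,0,-0.5,0,0],[0,0,-0.6,0,0],[0,0,-0.6,0,0],[0,0,-0.6,0,0],[0,0,-0.2,0,0],[0,0.3,0,0,0],[-0.05,0.6,0,0,0],[-0.05,0.8,0,0,0],[-0.05,0.8,0,0,0],[-0.05,0.8,0,0,0],[-0.05,0.8,0,0,0],[-0.05,0.8,0,0,0],[-0.05,0.8,0,0,0],[-0.05,0.8,0,0,0],[-0.05,0.8,0,0,0],[-0.05,0.8,0,0,0],[-0.02,0.8,0,0,0],[0,0.6,0,0,0],[0,0.3,0,0,0]]'; python3 -m creep '[[0,0,0,0,0],[0,0,0,0,0]]'
```

```text
time: 25.45
tool_pos: [0.5741, -0.3284, 0.1668]
tcp_rot: [-3.14, 0.002, 0.006]
wrist_force: [0.1, -0.5, -1.9]
width: 0.589
grip_force: 62.9
time: 25.7
tool_pos: [0.5757, -0.3257, 0.1686]
tcp_rot: [-3.14, -0.002, 0.002]
wrist_force: [-0.0, -0.5, -2.2]
width: 0.593
grip_force: 62.9
```

```bash
python3 -m creep '[[0.02,0.02,0.3,0,0],[0,0,0.5,0,0],[0,0,0.6,0,0],[0,0,0.5,0,0],[0,0,0.38,0,0],[0,0,0.18,0,0],[0,0,0.1,0,0],[0,0,0.04,0,0],[0,0,0.02,0,0],[0,0,0,0,0],[0,0,0,0,0]]'
```

```text
time: 27.08
tool_pos: [0.5774, -0.3281, 0.0388]
tcp_rot: [3.141, 0.001, 0.001]
wrist_force: [-0.1, 0.7, -2.3]
width: 0.588
grip_force: 62.9
```

Next is a final settle, release, and moving up and over navy_pink (0.440,-0.1025).

```bash
python3 -m creep '[[0,0,0.02,0,0],[0,0,0.02,0,0],[0,0,0,0,0],[0,0,0,0,0.7],[0,0,0,0,0.8],[0,0,0,0,1],[0,0,0,0,1],[0,0,0,0,1],[0,0,-0.3,0,1],[0,0,-0.5,0,1],[0,0,-0.6,0,1],[0,0,-0.6,0,1],[0,0,-0.3,0,1],[0,0,0,0,1]]'
python3 -m creep '[[-0.15,-0.25,0,0,1],[-0.3,-0.5,0,0,1],[-0.4,-0.62,0,0,1],[-0.4,-0.62,0,0,1],[-0.4,-0.62,0,0,1],[-0.4,-0.62,0,0,1],[-0.4,-0.62,0,0,1],[-0.2,-0.4,0,0,1],[-0.09,-0.26,0,0,1],[0,0,0,0,1],[0,0,0,0,1]]'
python3 - <<'E'
from h import *
p=bot.read_camera("wrist"); cv2.imwrite("pics/w4.png",p["pixels"][:,:,::-1])
print(bot.look_for("navy_pink",p)[:1])
E
```

```text
time: 28.82
tool_pos: [0.5782, -0.3285, 0.1534]
tcp_rot: [3.14, 0.001, 0.005]
wrist_force: [0.5, -0.9, 0.7]
width: 0.999
grip_force: 0.0
time: 30.2
tool_pos: [0.4407, -0.103, 0.1515]
tcp_rot: [3.141, 0.001, 0.001]
wrist_force: [0.7, 0.5, 0.9]
width: 0.999
grip_force: 0.0
[{'bbox': [288.5, 159.7, 354.8, 234.5], 'score': 0.87}]
```

View pics/w4.png

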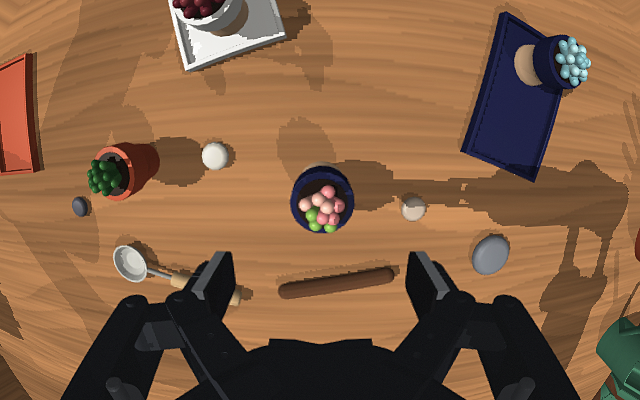

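Navy_pink is centred at (322,199). Navy_blue stands in the navy tray's far half (550,62), and a small stone at (413,208) is lower than the fingertips will reach.

```bash
python3 -m creep '[[0.02,0.02,0.4,0,1],[0,0,0.5,0,1],[0,0,0.6,0,1],[0,0,0.5,0,1],[0,0,0.28,0,1],[0,0,0.15,0,1],[0,0,0,0,1],[0,0,0,0,0],[0,0,0,0,0],[0,0,0,0,0],[0,0,0,0,0],[0,0,0,0,0],[0,0,0,0,0],[0,0,0,0,0]]' 60
python3 -m creep '[[0,0,-0.3,0,0],[0,0,-0.5,0,0],[0,0,-0.6,0,0],[0,0,-0.6,0,0],[0.1,0.25,-0.4,0,0],[0.15,0.45,0,0,0],[0.2,0.6,0,0,0],[0.2,0.6,0,0,0],[0.2,0.6,0,0,0],[0.2,0.6,0,0,0],[0.2,0.5,0,0,0],[0.03,0.3,0,0,0],[0,0.15,0,0,0],[0,0,0,0,0],[0,0,0,0,0]]'
```

```text
time: 32.05
tool_pos: [0.4422, -0.1038, 0.031]
tcp_rot: [3.141, 0.001, 0.004]
wrist_force: [-1.2, 0.1, 5.5]
width: 0.596
grip_force: 62.6
time: 33.92
tool_pos: [0.5047, -0.3051, 0.1497]
tcp_rot: [-3.141, -0.002, 0.001]
wrist_force: [0.3, 0.3, -1.9]
width: 0.59
grip_force: 62.8
```

```bash
python3 -m creep '[[0,0,0.3,0,0],[0,0,0.5,0,0],[0,0,0.5,0,0],[0,0,0.4,0,0],[0,0,0.28,0,0],[0,0,0.14,0,0],[0,0,0.07,0,0],[0,0,0.03,0,0],[0,0,0,0,0],[0,0,0,0,0]]'
```

```text
time: 35.17
tool_pos: [0.5055, -0.3062, 0.0394]
tcp_rot: [3.141, 0.001, 0.001]
wrist_force: [-1.1, -0.5, -2.4]
width: 0.589
grip_force: 62.8
```

```bash
python3 -m creep '[[0,0,0.02,0,0],[0,0,0.02,0,0],[0,0,0,0,0],[0,0,0,0,0.7],[0,0,0,0,0.8],[0,0,0,0,1],[0,0,0,0,1],[0,0,0,0,1],[0,0,-0.3,0,1],[0,0,-0.5,0,1],[0,0,-0.6,0,1],[0,0,-0.6,0,1],[0,0,-0.3,0,1],[0,0,0,0,1]]'
python3 -m creep '[[0,-0.3,0,0,1],[-0.07,-0.5,0,0,1],[-0.07,-0.7,0,0,1],[-0.07,-0.7,0,0,1],[-0.07,-0.7,0,0,1],[-0.07,-0.7,0,0,1],[-0.07,-0.7,0,0,1],[-0.07,-0.7,0,0,1],[-0.07,-0.7,0,0,1],[-0.07,-0.7,0,0,1],[-0.07,-0.6,0,0,1],[-0.07,-0.5,0,0,1],[0,-0.28,0,0,1],[0,0,0,0,1],[0,0,0,0,1]]'
python3 - <<'E'
from h import *
p=bot.read_camera("wrist"); cv2.imwrite("pics/w5.png",p["pixels"][:,:,::-1])
print(bot.look_for("terracotta_pot",p)[:1])
E
```

```text
time: 36.92
tool_pos: [0.5061, -0.3065, 0.1537]
tcp_rot: [3.14, 0.001, 0.005]
wrist_force: [-0.3, -0.5, -1.1]
width: 1.002
grip_force: 0.0
time: 38.8
tool_pos: [0.466, 0.0827, 0.1515]
tcp_rot: [3.141, 0.001, -0.001]
wrist_force: [-0.1, -0.0, 0.1]
width: 0.994
grip_force: 0.0
[{'bbox': [284.4, 162.0, 347.7, 231.2], 'score': 0.64}]
```

View pics/w5.png

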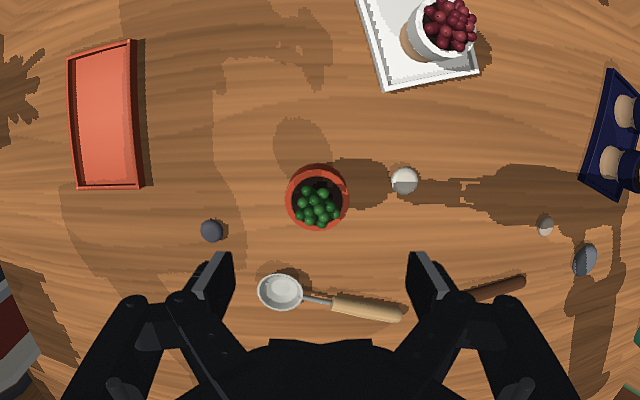

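The terracotta pot is at (317,197), about 2 mm left of centre. I'll correct, grip and carry it to its tray.

```bash
python3 -m creep '[[0.02,-0.04,0.4,0,1],[0,0,0.5,0,1],[0,0,0.6,0,1],[0,0,0.5,0,1],[0,0,0.28,0,1],[0,0,0.15,0,1],[0,0,0,0,1],[0,0,0,0,0],[0,0,0,0,0],[0,0,0,0,0],[0,0,0,0,0],[0,0,0,0,0],[0,0,0,0,0],[0,0,0,0,0]]' 60
python3 -m creep '[[0,0,-0.3,0,0],[0,0,-0.5,0,0],[0,0,-0.6,0,0],[0,0,-0.6,0,0],[0.1,-0.25,-0.4,0,0],[0.15,-0.45,0,0,0],[0.2,-0.6,0,0,0],[0.2,-0.6,0,0,0],[0.2,-0.6,0,0,0],[0.2,-0.6,0,0,0],[0.2,-0.6,0,0,0],[0.2,-0.5,0,0,0],[0.1,-0.35,0,0,0],[0,-0.19,0,0,0],[0,0,0,0,0],[0,0,0,0,0]]'
```

```text
time: 40.65
tool_pos: [0.4685, 0.0853, 0.0315]
tcp_rot: [-3.141, -0.002, -0.004]
wrist_force: [-0.7, 0.8, 6.5]
width: 0.589
grip_force: 62.6
time: 42.65
tool_pos: [0.5442, 0.3213, 0.1501]
tcp_rot: [3.141, 0.001, -0.001]
wrist_force: [0.6, -0.7, -1.7]
width: 0.594
grip_force: 62.8
```

```bash
python3 -m creep '[[0,0,0.3,0,0],[0,0,0.5,0,0],[0,0,0.5,0,0],[0,0,0.4,0,0],[0,0,0.28,0,0],[0,0,0.14,0,0],[0,0,0.07,0,0],[0,0,0.03,0,0],[0,0,0,0,0],[0,0,0.02,0,0],[0,0,0.02,0,0],[0,0,0,0,0]]'
python3 -m creep '[[0,0,0,0,0.7],[0,0,0,0,0.8],[0,0,0,0,1],[0,0,0,0,1],[0,0,0,0,1],[0,0,-0.3,0,1],[0,0,-0.5,0,1],[0,0,-0.6,0,1],[0,0,-0.6,0,1],[0,0,-0.6,0,1],[-0.5,0,-0.6,0,1],[-0.5,0,0,0,1],[-0.5,0,0,0,1],[-0.5,0,0,0,1],[0,0,0,0,1],[0,0,0,0,1]]'
python3 - <<'E'
from h import *
for n in("scene","top"):
    p=bot.read_camera(n); cv2.imwrite(f"pics/{n}9.png",p["pixels"][:,:,::-1])
a=cv2.imread("pics/scene9.png")[100:320,110:510]; b=cv2.imread("pics/top9.png")[100:320,150:500]
cv2.imwrite("pics/fin.png",cv2.resize(a,(800,440))); cv2.imwrite("pics/fin2.png",cv2.resize(b,(800,503)))
E
```

```text
time: 44.15
tool_pos: [0.5448, 0.3223, 0.0376]
tcp_rot: [-3.141, -0.001, -0.001]
wrist_force: [-0.9, -0.6, -0.8]
width: 0.592
grip_force: 63.0
time: 46.15
tool_pos: [0.4454, 0.3223, 0.1983]
tcp_rot: [-3.141, -0.002, -0.003]
wrist_force: [-0.1, 0.6, 0.5]
width: 1.004
grip_force: 0.0
```

View pics/fin.png

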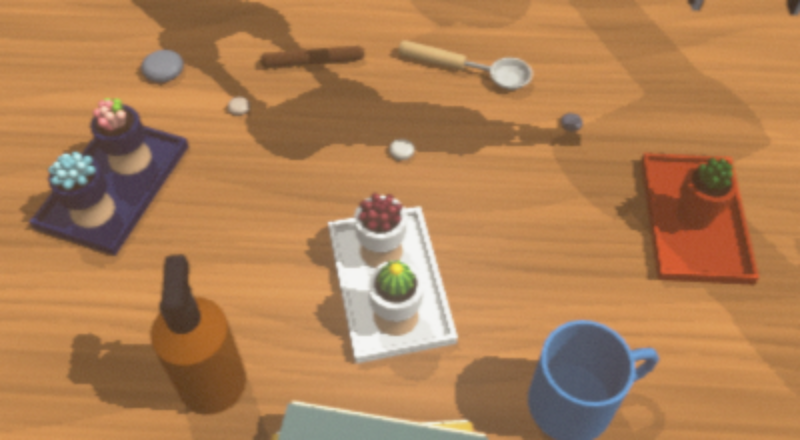

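View pics/fin2.png

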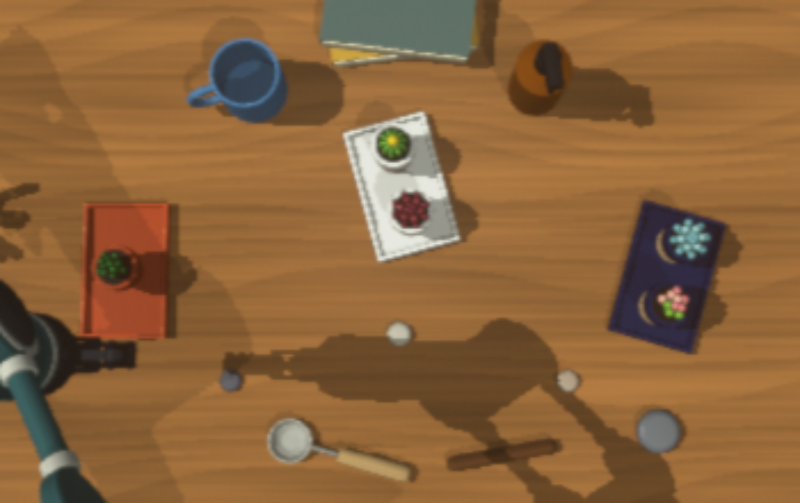

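Both crops show all five pots upright inside their matching trays. The mug (580,380) and mister (200,340) have not moved. Handing in.

```bash
python3 -c "
from workcell import bot
print(bot.finish_job())"
```

```text
the job is handed in; nothing more can be done
None
```

All five pots are standing upright in their matching trays, with the mug and spray bottle untouched, and I handed the job in after about 46 s of the 128 s allowed.

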